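# Pack charged drone batteries from the charging row into the carry tray in order

### The job

Move the four charged battery packs from their charging cradles into the green carry tray, one to a compartment and keeping their order: the pack that stood next to the power supply goes in the compartment next to the tray's handle, the second from the supply in the second from the handle, and so on. Set each pack down gently, without dropping or tipping it over, so that all four stand upright on the tray's floor, and let go.

Things in the scene. Friction and masses are not known exactly. Their poses are not given: they have to be found in the camera images.
- pack_a: The shortest battery pack: an upright light-grey brick, 40 mm (its x) by 46 mm (its y), 78 mm high, with a white detail on its flat top: one small round raised button (18 mm diameter, 5 mm high). About 180 g (may differ by a third). Origin: centre of its underside, z up. Loose; its foot stands at the start in cradle_a, sides parallel to the cradle's.
- cradle_a: Black single-bay charging cradle, fixed, 60 mm (x) by 62 mm (y) and 26 mm high, in which pack_a stands at the start. Origin: centre of its underside, z up. Open pocket 48 x 57 mm with its floor 10 mm above the origin and walls 16 mm high above that floor; the pack just lifts straight out. The four cradles stand in one row along their y axis, 74 mm apart centre to centre, in any sequence.
- pack_b: The second shortest battery pack: an upright light-grey brick, 40 mm (its x) by 46 mm (its y), 88 mm high, with a white detail on its flat top: two parallel raised bars along its x (each 34 x 8 mm, 6 mm high). About 210 g (may differ by a third). Origin: centre of its underside, z up. Loose; its foot stands at the start in cradle_b, sides parallel to the cradle's.
- cradle_b: Black single-bay charging cradle, fixed, 60 mm (x) by 62 mm (y) and 26 mm high, in which pack_b stands at the start. Origin: centre of its underside, z up. Open pocket 48 x 57 mm with its floor 10 mm above the origin and walls 16 mm high above that floor; the pack just lifts straight out. The four cradles stand in one row along their y axis, 74 mm apart centre to centre, in any sequence.
- pack_c: The second tallest battery pack: an upright light-grey brick, 40 mm (its x) by 46 mm (its y), 98 mm high, with a white detail on its flat top: one large round raised cap (36 mm diameter, 7 mm high). About 240 g (may differ by a third). Origin: centre of its underside, z up. Loose; its foot stands at the start in cradle_c, sides parallel to the cradle's.
- cradle_c: Black single-bay charging cradle, fixed, 60 mm (x) by 62 mm (y) and 26 mm high, in which pack_c stands at the start. Origin: centre of its underside, z up. Open pocket 48 x 57 mm with its floor 10 mm above the origin and walls 16 mm high above that floor; the pack just lifts straight out. The four cradles stand in one row along their y axis, 74 mm apart centre to centre, in any sequence.
- pack_d: The tallest battery pack: an upright light-grey brick, 40 mm (its x) by 46 mm (its y), 108 mm high, with a white detail on its flat top: a single raised ridge along its y (42 x 10 mm, 7 mm high). About 270 g (may differ by a third). Origin: centre of its underside, z up. Loose; its foot stands at the start in cradle_d, sides parallel to the cradle's.
- cradle_d: Black single-bay charging cradle, fixed, 60 mm (x) by 62 mm (y) and 26 mm high, in which pack_d stands at the start. Origin: centre of its underside, z up. Open pocket 48 x 57 mm with its floor 10 mm above the origin and walls 16 mm high above that floor; the pack just lifts straight out. The four cradles stand in one row along their y axis, 74 mm apart centre to centre, in any sequence.
- supply: Power supply: white brick, black rocker switch and dark vent slots on top, 75 mm (x) by 65 (y) by 50 high, fixed. Origin: centre of its underside. It stands in line with the cradles just past one end of their row, its centre 89 mm from the nearest cradle's; which end varies. A white flask stands past the other end.
- tray: Carry tray: green, open, fixed, 70 mm (x) by 286 (y) by 36 high; bare-metal loop handle on its +y end only (to y = 184, 36 high). Origin: centre of its underside, z up. Walls, floor and 3 dividers 6 mm thick. Four compartments 58 (x) by 64 (y), centres at x = 0, y = +105 (next to the handle), +35, -35, -105. Roughly parallel to the cradle row, nearer or farther; handle to the robot's left.
Things that resemble listed ones, but are neither listed nor needed, are in the scene too. What is shaped like the pack_c but yellow is not meant. Leave any red look-alike of the pack_d alone.

How it is judged:
At the end, for the whole second after the job is handed in: Each pack stands at rest, upright (within about 7 degrees) on the tray's floor (underside 2 to 11 mm above the tray's underside) and within 13 mm in x and y of the centre of its compartment; counted from the handle, the packs stand in the order in which their cradles stand counted from the supply (((horizontal distance between supply and cradle_a between 0 and 0.126 m and y of pack_a in the frame of tray between 0.092 and 0.118 m) or (horizontal distance between supply and cradle_a between 0.126 and 0.2 m and y of pack_a in the frame of tray between 0.022 and 0.048 m) or (horizontal distance between supply and cradle_a between 0.2 and 0.274 m and y of pack_a in the frame of tray between -0.048 and -0.022 m) or (horizontal distance between supply and cradle_a between 0.274 and 0.4 m and y of pack_a in the frame of tray between -0.118 and -0.092 m)) and x of pack_a in the frame of tray between -0.013 and 0.013 m and z of pack_a in the frame of tray between 0.002 and 0.011 m and angle between each of pack_a, pack_b, pack_c, pack_d's own z axis and vertical below 0.12 rad and linear speed of each of pack_a, pack_b, pack_c, pack_d below 0.02 m/s and angular speed of each of pack_a, pack_b, pack_c, pack_d below 0.2 rad/s and ((horizontal distance between supply and cradle_b between 0 and 0.126 m and y of pack_b in the frame of tray between 0.092 and 0.118 m) or (horizontal distance between supply and cradle_b between 0.126 and 0.2 m and y of pack_b in the frame of tray between 0.022 and 0.048 m) or (horizontal distance between supply and cradle_b between 0.2 and 0.274 m and y of pack_b in the frame of tray between -0.048 and -0.022 m) or (horizontal distance between supply and cradle_b between 0.274 and 0.4 m and y of pack_b in the frame of tray between -0.118 and -0.092 m)) and x of pack_b in the frame of tray between -0.013 and 0.013 m and z of pack_b in the frame of tray between 0.002 and 0.011 m and ((horizontal distance between supply and cradle_c between 0 and 0.126 m and y of pack_c in the frame of tray between 0.092 and 0.118 m) or (horizontal distance between supply and cradle_c between 0.126 and 0.2 m and y of pack_c in the frame of tray between 0.022 and 0.048 m) or (horizontal distance between supply and cradle_c between 0.2 and 0.274 m and y of pack_c in the frame of tray between -0.048 and -0.022 m) or (horizontal distance between supply and cradle_c between 0.274 and 0.4 m and y of pack_c in the frame of tray between -0.118 and -0.092 m)) and x of pack_c in the frame of tray between -0.013 and 0.013 m and z of pack_c in the frame of tray between 0.002 and 0.011 m and ((horizontal distance between supply and cradle_d between 0 and 0.126 m and y of pack_d in the frame of tray between 0.092 and 0.118 m) or (horizontal distance between supply and cradle_d between 0.126 and 0.2 m and y of pack_d in the frame of tray between 0.022 and 0.048 m) or (horizontal distance between supply and cradle_d between 0.2 and 0.274 m and y of pack_d in the frame of tray between -0.048 and -0.022 m) or (horizontal distance between supply and cradle_d between 0.274 and 0.4 m and y of pack_d in the frame of tray between -0.118 and -0.092 m)) and x of pack_d in the frame of tray between -0.013 and 0.013 m and z of pack_d in the frame of tray between 0.002 and 0.011 m); the robot touches nothing.
It fails at once if a pack dropped or slammed down (faster than 0.8 m/s with its underside less than 60 mm above the table) ((linear speed of pack_a above 0.8 m/s and height (world z) of pack_a below 0.06 m) or (linear speed of pack_b above 0.8 m/s and height (world z) of pack_b below 0.06 m) or (linear speed of pack_c above 0.8 m/s and height (world z) of pack_c below 0.06 m) or (linear speed of pack_d above 0.8 m/s and height (world z) of pack_d below 0.06 m)).
It fails at once if a pack tipped over (more than 45 degrees) (angle between any of pack_a, pack_b, pack_c, pack_d's own z axis and vertical above 0.785 rad).
It also fails if it takes over 93 s, if anything falls off the work surface, if the arm or the gripper's body presses on something with over 40 N, if the wrist force passes 120 N, or if a joint passes its speed limit or range.

### The arm

A 6-joint arm with a two-finger parallel gripper is mounted at the origin on the work surface. World frame = base frame: x ahead of the robot, y to its left, z up, the work surface at z = 0. Lengths are in m, angles in rad, forces in N, time in s.
With the tool pointing down it reaches from about 0.3 to 0.825 m from the base axis. Payload 5.4 kg.
Tool frame: the origin (TCP) lies on the centre line of the jaws, within the pads' length; the fingertips stand 17 mm ahead of it and the grasp point (between the pads) lies 2 mm behind it; z points along the fingers, y is the direction in which the jaws open and shut (so a half turn about z gives the same grasp; the last joint's range is limited). The gripper opens to 92 mm and grips with 3 to 60 N. Pads are 20 mm wide; open, the fingers measure 128 mm over their backs; the gripper's body (75 mm by 189 mm) begins 69 mm behind the grasp point.
Start: joints at [-1.346, 0.158, 1.597, -0, 1.386, -0.21], TCP at [0.242, -0.521, 0.232] pointing down, gripper open.
Joint ranges: [-2.91, 2.91], [-0.94, 2.29], [0.18, 2.7], [-1.29, 4.43], [0.17, 2.64], [-3, 3]. Speed limits (rad/s): [2.57, 2.57, 3.14, 3.14, 3.14, 3.14].

### API

Orientations are given as [roll, pitch, yaw] about the fixed x, y, z axes, in that order (R = Rz(yaw) Ry(pitch) Rx(roll)).
In Python, from station import robot, snapshot, camera_info gives the robot as it stands.
- The arm moves only by the tool arm_command, never from a script. Its argument "increments" is a list of rows, each a list of 3 entries, a list of its own where there are three numbers: the shift along the tool's x, y, z in mm, then the turn about the tool's z in degrees, then the opening in per cent of the stroke, from 0 (shut) to 100 (fully open). A call has 1 to 12 rows; each row shifts and turns the pose as measured when the row begins, along the tool's axes as they then stand; what a row does not reach is not made up. A row lasts 1/8 s, in which the tool goes at most 62.5 mm and 10.7 degrees, less where a joint would pass 70% of its speed; a pose out of reach is approached as far as the arm can. A call with a gripper value outside its range is refused whole. The fingers move at their own pace and stop on an object; "force" is the grip in N (left out, the last holds). Time passes only in rows, so rows that do not move let the fingers close. It gives the time, the measured TCP pose, the force and the opening at its end, in the units of the state.
- robot.observe(): the state, without advancing time (a new reading comes with each control period).
- snapshot(name): name is "scene" or "top" or "wrist"; returns the picture (400x640x3 uint8, red, green, blue); there is no depth.
- camera_info(name): a dict with "mtx" (3x3 intrinsics, pixels), "D" ([k1, k2, p1, p2, k3] as OpenCV has them; the pictures are not rectified), "position" and "orientation" of the camera in the world. Camera axes: x right, y up, looking along -z (the intrinsics and any distortion apply to the point x, -y, -z); pixel columns grow to the right and rows downward; lengths in m; the calibration is good to about 2 mm. A picture is of the moment at which its call begins: read the wrist's pose just before it. camera_info takes no time and is no camera call; for the wrist camera it gives the pose at the moment of the call.
- robot.close_job(): hands the job in, once; it reports no verdict.
The state is a dict: "t": time; "joint_pos": joint angles; "dq": joint speeds; "joint_torque": joint torques, N m; "tool_pos": TCP position; "eef_rot": TCP orientation; "force": force on the tool from outside, world axes, zero at the start; "torque": the same for the moment, N m; "gripper_width": finger opening in m.
Only numpy, scipy, OpenCV 4.12 (cv2) and the standard library are available. Lean on these libraries where they do the work, as an engineer would, in place of code of your own. Each camera call takes 0.05 s, during which the arm holds its last target. There are 200 camera calls.

## Working session

There is one attempt and no reset: what is moved stays moved. The work goes in short steps, Python scripts to look and compute and a tool call to move; the robot and the scene stay as the last step left them, time stands still between calls to the robot, and variables do not carry over. Pictures are saved under pics/ and viewed, about 12 in all and at most 16, crops included, and the job is handed in when it is done.

Besides the shell and the picture viewer there is one more tool, called after "Request:" in YAML: its name, and indented under it one key for each argument. arm_command: Moves the arm, as the interface text tells. Its arguments: {"type":"object","properties":{"increments":{"type":"array","items":{"type":"array"}},"force":{"type":"number"}},"required":["increments"]}

```bash
mkdir -p pics
cat > h.py <<'E'
import numpy as np, cv2
from scipy.spatial.transform import Rotation as R
from station import robot, snapshot, camera_info
def snap(n,f):
    s=robot.observe(); ci=camera_info(n); im=snapshot(n); cv2.imwrite('pics/'+f,im[:,:,::-1]); return im,ci
def rot(o):
    o=np.array(o,float)
    return o if o.shape==(3,3) else (R.from_quat(o) if o.size==4 else R.from_euler('xyz',o)).as_matrix()
def ray(ci,uv):
    p=cv2.undistortPoints(np.array([[uv]],float),np.array(ci['mtx'],float),np.array(ci['D'],float))[0,0]
    return rot(ci['orientation'])@np.array([p[0],-p[1],-1.])
def at(ci,uv,z):
    d=ray(ci,uv);c=np.array(ci['position']);return c+d*(z-c[2])/d[2]
def proj(ci,P):
    q=rot(ci['orientation']).T@(np.array(P)-np.array(ci['position'])); q=np.array([q[0],-q[1],-q[2]])
    return cv2.projectPoints(q.reshape(1,1,3),np.zeros(3),np.zeros(3),np.array(ci['mtx'],float),np.array(ci['D'],float))[0][0,0]
E
python3 - <<'E'
from h import *
import pickle
a,ca=snap('top','t0.png'); b,cb=snap('scene','s0.png')
print(ca,cb,camera_info('wrist'),robot.observe())
pickle.dump((ca,cb),open('ci.pkl','wb'))
E
```

```text
{'mtx': array([[376.68070317,   0.        , 323.03144442],
       [  0.        , 376.68070317, 192.57688192],
       [  0.        ,   0.        ,   1.        ]]), 'D': array([0.01578274, 0.        , 0.        , 0.        , 0.        ]), 'position': array([ 0.48272232, -0.00323319,  0.92021875]), 'orientation': array([ 0.07453046, -0.00788496, -1.57780967])} {'mtx': array([[364.71321377,   0.        , 314.37139161],
       [  0.        , 364.71321377, 196.88737695],
       [  0.        ,   0.        ,   1.        ]]), 'D': array([-0.01736468,  0.        ,  0.        ,  0.        ,  0.        ]), 'position': array([0.98603222, 0.06103894, 0.71306353]), 'orientation': array([ 0.57964039, -0.00561663,  1.74666988])} {'mtx': array([[332.78899973,   0.        , 320.03211611],
       [  0.        , 332.78899973, 199.93952843],
       [  0.        ,   0.        ,   1.        ]]), 'D': array([-0.07049908,  0.        ,  0.        ,  0.        ,  0.        ]), 'position': array([ 0.31650993, -0.48576578,  0.38314772]), 'orientation': array([-0.29330142,  0.00369877, -1.13661408])} {'t': 0.1, 'joint_pos': array([-1.34614273e+00,  1.58976730e-01,  1.59809688e+00,  2.37633050e-05,
        1.38620240e+00, -2.10130702e-01]), 'dq': array([ 0.00050407, -0.00140735, -0.0036023 , -0.00051303, -0.00173786,
        0.00056701]), 'joint_torque': array([ 6.59766392e-04, -3.86503494e+01, -3.22959888e+01,  7.03327311e-02,
        3.39740224e-02, -4.73175385e-05]), 'tool_pos': array([ 0.24204835, -0.52098379,  0.2307273 ]), 'eef_rot': array([-3.13995119e+00, -3.73967216e-04,  4.34779615e-01]), 'force': array([-0.18188313, -0.34249393,  0.64350146]), 'torque': array([-0.01834283,  0.00377113,  0.01672047]), 'gripper_width': 0.09198687059715488}
```

View pics/t0.png

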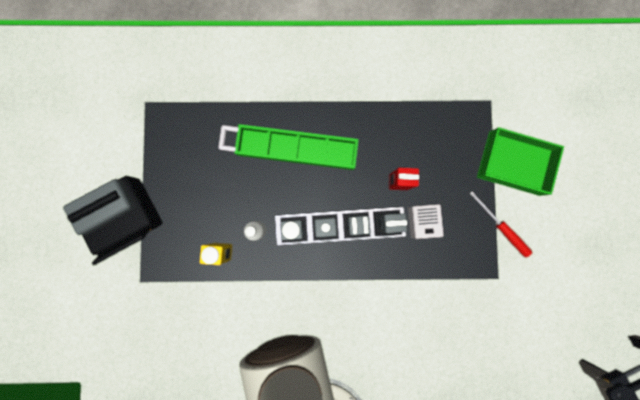

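View pics/s0.png

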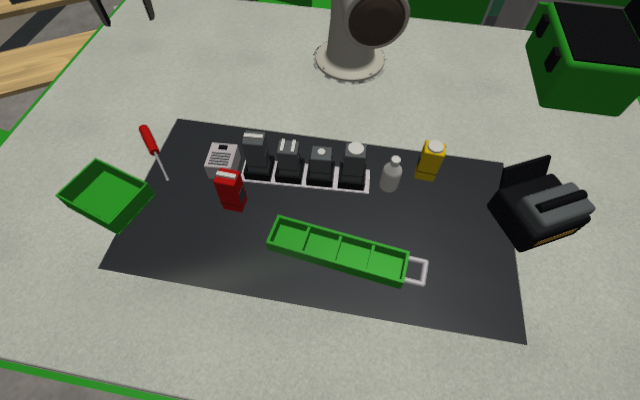

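The top view shows the tray at about (297,147) with its handle on the left at (229,138). The cradle row runs c (292,229), a (325,227), b (357,225), d (390,223), with the supply at (428,221). So the order counted from the supply is d, b, a, c. I'll enlarge this region to measure it.

Run:
```python
import cv2
a=cv2.imread('pics/t0.png')[115:250,210:450]
cv2.imwrite('pics/t0c.png',cv2.resize(a,None,fx=3.333,fy=3.333,interpolation=cv2.INTER_CUBIC))
```

```text
(no output)
```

View pics/t0c.png

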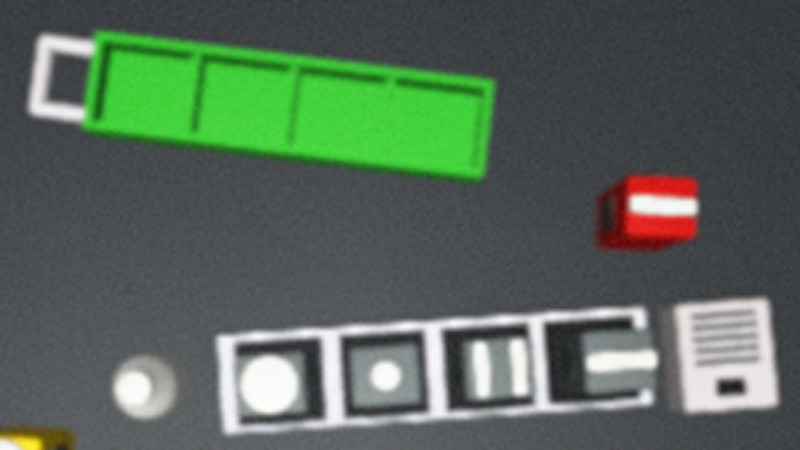

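The enlarged crop shows the tray's rim corners at (98,30), (495,80), (485,180), (83,130). The top details are c (270,383), a (386,376), b (499,368) and d (622,359).

Run:
```python
from h import *; import pickle
ca,cb=pickle.load(open('ci.pkl','rb'))
f=lambda x,y,z: at(ca,((x+.5)/3.333+210-.5,(y+.5)/3.333+115-.5),z)[:2]
P=[f(*q) for q in [(622,359,.125),(499,368,.104),(386,376,.093),(270,383,.115)]]
print(np.round(P,4)); d=np.diff(P,axis=0); print(np.linalg.norm(d,axis=1), np.degrees(np.arctan2(-d[:,0],d[:,1])))
T=np.array([f(*q,.036) for q in [(98,30),(495,80),(485,180),(83,130)]])
print(np.round(T,4),np.linalg.norm(T-np.roll(T,-1,0),axis=1)); c=T.mean(0)
y=(T[0]+T[3]-T[1]-T[2]);y/=np.linalg.norm(y);print('tray',c,'yaw',np.degrees(np.arctan2(-y[0],y[1])))
for k in(.105,.035,-.035,-.105):print(np.round(c+y*k,4),np.hypot(*(c+y*k)))
print(f(725,355,.05),'red',f(665,207,.115))
```

```text
[[ 0.4782 -0.1637]
 [ 0.4728 -0.0881]
 [ 0.4679 -0.015 ]
 [ 0.4644  0.0594]]
[0.07585067 0.07328261 0.07442825] [4.08258399 3.79166108 2.70585735]
[[ 0.7144  0.188 ]
 [ 0.6769 -0.0952]
 [ 0.605  -0.0871]
 [ 0.6424  0.198 ]] [0.2856557  0.07234075 0.28752396 0.07274717]
tray [0.65965499 0.0509144 ] yaw -7.514028518031647
[0.6734 0.155 ] 0.6909973193878404
[0.6642 0.0856] 0.6697266270745126
[0.6551 0.0162] 0.6552787304834682
[ 0.6459 -0.0532] 0.6481100787948356
[ 0.48002189 -0.25020853] red [ 0.57575951 -0.19565826]
```

Request:
arm_command:
  increments:
    - [[0,0,-3],-9.8,100]
    - [[0,0,-3],-9.8,100]
    - [[0,0,-3],-9.8,100]
    - [[0,0,-3],-9.8,100]
    - [[0,0,-3],-9.8,100]
    - [[0,0,-3],-9.8,100]
    - [[0,0,-3],-9.8,100]
  force: 25

```text
t: 0.98
tool_pos: [0.2415, -0.5185, 0.2477]
eef_rot: [-3.14, -0.01, 1.671]
force: [0.7, -0.4, -0.0]
gripper_width: 0.0918
```

```bash
cat > go.py <<'E'
import sys
from h import *
def go(x,y,z,yaw):
    s=robot.observe(); M=rot(s['eef_rot']); d=M.T@(np.array([x,y,z])-s['tool_pos'])*1000
    dy=(np.degrees(s['eef_rot'][2])-yaw+180)%360-180
    print('t',round(s['t'],2),'pos',s['tool_pos'].round(4),'rpy',np.degrees(s['eef_rot']).round(1),'F',s['force'].round(1),'w',round(s['gripper_width'],4))
    print('shift',d.round(1),'turn',round(dy,1))
go(*map(float,sys.argv[1:5]))
E
python3 go.py .478 -.164 .22 93.5
```

```text
t 0.97 pos [ 0.2415 -0.5185  0.2477] rpy [-179.9   -0.6   95.8] F [ 0.7 -0.4 -0. ] w 0.0918
shift [328.6 270.9  30.8] turn 2.3
```

Request:
arm_command:
  increments:
    - [[36,30,2],0.3,100]
    - [[36,30,2],0.3,100]
    - [[36,30,2],0.3,100]
    - [[36,30,2],0.3,100]
    - [[36,30,2],0.3,100]
    - [[36,30,2],0.3,100]
    - [[36,30,2],0.3,100]
    - [[36,30,2],0.3,100]
    - [[30,25,2],0,100]
    - [[0,0,0],0,100]

```text
t: 2.22
tool_pos: [0.485, -0.168, 0.2283]
eef_rot: [-3.136, -0.016, 1.627]
force: [-0.2, -0.0, -0.1]
gripper_width: 0.0918
```

```bash
python3 go.py .478 -.164 .22 93.5
python3 - <<'E'
from h import *; import pickle
a,ci=snap('wrist','w0.png'); pickle.dump(ci,open('w0.pkl','wb'))
for p in [(.4782,-.1637,.125),(.4728,-.0881,.104),(.4679,-.015,.093),(.4644,.0594,.115)]: print(proj(ci,p))
E
```

```text
t 2.23 pos [ 0.485  -0.168   0.2283] rpy [-179.7   -0.9   93.2] F [-0.2 -0.  -0.1] w 0.0918
shift [ 4.3 -6.8  8.4] turn -0.3
[312.83568318 203.57963882]
[311.57271844 106.28299713]
[310.4965404   12.09258832]
[ 310.0152152  -107.27214648]
```

View pics/w0.png

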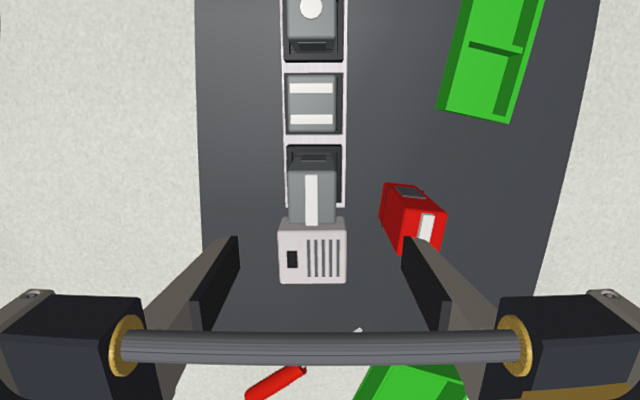

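The wrist view confirms the estimates: the ridge is at (312,200) and was predicted at (313,204), and the bars at (312,104) were predicted at (312,106). I'm going down on pack_d.

Request:
arm_command:
  increments:
    - [[5,-7,15],-0.3,80]
    - [[0,0,0],0,80]
    - [[0,0,30],0,80]
    - [[0,0,30],0,80]
    - [[0,0,30],0,80]
    - [[0,0,22],0,80]
    - [[0,0,12],0,80]
    - [[0,0,0],0,80]

```text
t: 3.28
tool_pos: [0.4765, -0.1728, 0.0903]
eef_rot: [-3.142, -0.008, 1.621]
force: [0.7, 0.2, 0.3]
gripper_width: 0.0736
```

```bash
python3 go.py .478 -.163 .088 93.5
```

```text
t 3.27 pos [ 0.4765 -0.1728  0.0903] rpy [-180.    -0.4   92.9] F [0.7 0.2 0.3] w 0.0736
shift [9.7 2.  2.4] turn -0.6
```

Request:
arm_command:
  increments:
    - [[10,2,2],-0.6,80]
    - [[0,0,0],0,80]
    - [[0,0,0],0,80]

```text
t: 3.65
tool_pos: [0.4798, -0.1632, 0.091]
eef_rot: [3.138, -0.005, 1.632]
force: [-0.1, -0.6, -1.1]
gripper_width: 0.0735
```

```bash
python3 go.py .478 -.163 .088 93.5
```

```text
t 3.65 pos [ 0.4798 -0.1632  0.091 ] rpy [179.8  -0.3  93.5] F [-0.1 -0.6 -1.1] w 0.0735
shift [ 0.3 -1.8  3. ] turn 0.0
```

Aligned. I'm closing, then lifting straight up.

Request:
arm_command:
  increments:
    - [[0,-1,2],0,0]
    - [[0,0,0],0,0]
    - [[0,0,0],0,0]
    - [[0,0,0],0,0]
    - [[0,0,0],0,0]
    - [[0,0,0],0,0]
  force: 30

```text
t: 4.4
tool_pos: [0.4789, -0.1635, 0.0894]
eef_rot: [3.138, -0.004, 1.632]
force: [0.5, -0.2, 0.2]
gripper_width: 0.0401
```

Request:
arm_command:
  increments:
    - [[0,0,-15],0,0]
    - [[0,0,-30],0,0]
    - [[0,0,-40],0,0]
    - [[0,0,-40],0,0]
    - [[0,0,-20],0,0]
    - [[0,0,0],0,0]

```text
t: 5.15
tool_pos: [0.4778, -0.1636, 0.2417]
eef_rot: [3.137, -0.005, 1.632]
force: [-0.1, -0.8, -2.0]
gripper_width: 0.0403
```

```bash
python3 go.py .673 .155 .24 82.5
```

```text
t 5.15 pos [ 0.4778 -0.1636  0.2417] rpy [179.7  -0.3  93.5] F [-0.1 -0.8 -2. ] w 0.0403
shift [306.  214.4   4.1] turn 11.0
```

Request:
arm_command:
  increments:
    - [[20,15,0],0,0]
    - [[38,27,0],0,0]
    - [[42,29,0],0,0]
    - [[42,29,0],0,0]
    - [[42,29,0],0,0]
    - [[42,29,0],0,0]
    - [[40,28,0],0,0]
    - [[25,18,0],0,0]
    - [[15,10,0],0,0]
    - [[0,0,0],5.5,0]
    - [[0,0,0],5.5,0]
    - [[0,0,0],0,0]

```text
t: 6.65
tool_pos: [0.6713, 0.1665, 0.2246]
eef_rot: [-3.12, -0.003, 1.434]
force: [0.5, -0.2, -2.3]
gripper_width: 0.0399
```

```bash
python3 go.py .6734 .155 .14 82.5;  python3 - <<'E'
from h import *; import pickle
a,ci=snap('wrist','w1.png'); pickle.dump(ci,open('w1.pkl','wb'))
b,cb=snap('scene','s1.png')
c=np.array([.65965,.0509]);t=np.radians(-7.51);y=np.array([-np.sin(t),np.cos(t)]);x=np.array([np.cos(t),np.sin(t)])
for sx in(-1,1):
  for k in(143,3,-3,-67,-73,-143):
    P=c+x*sx*.035+y*k/1000; u=proj(ci,(*P,.036)); print(sx,k,u.round(1))
    if all(0<=u) and u[0]<640 and u[1]<400: cv2.circle(a,tuple(int(v) for v in u.round()),2,(255,0,255),-1)
cv2.imwrite('pics/w1o.png',a[:,:,::-1])
E
```

```text
t 6.65 pos [0.6713 0.1665 0.2246] rpy [-178.8   -0.2   82.2] F [ 0.5 -0.2 -2.3] w 0.0399
shift [-11.3   5.5  84.5] turn -0.3
-1 143 [294.  157.4]
-1 3 [297.5 277.8]
-1 -3 [297.6 282.4]
-1 -67 [299.1 328.2]
-1 -73 [299.3 332.2]
-1 -143 [300.8 376.2]
1 143 [361.8 157.2]
1 3 [358.1 278.1]
1 -3 [357.9 282.7]
1 -67 [356.3 328.6]
1 -73 [356.2 332.7]
1 -143 [354.5 376.8]
```

View pics/w1o.png

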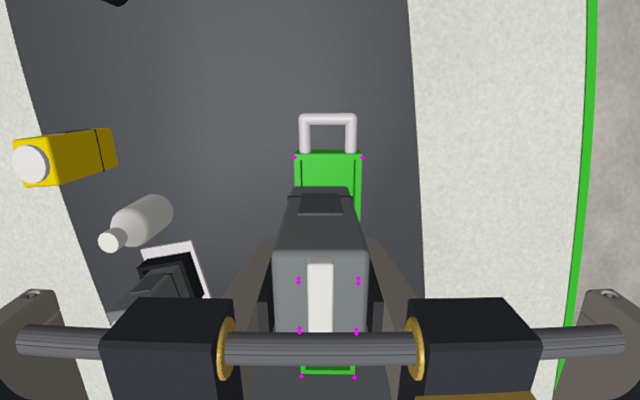

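The tray rim's end edge shows at row 152 (predicted 157), and its sides at columns 296 and 361 (predicted 294 and 362). That is about 2 to 4 mm further in +y, so I'll add 1.5 mm. Now aligning and lowering.

Request:
arm_command:
  increments:
    - [[-10,5,0],-0.3,0]
    - [[0,0,25],0,0]
    - [[0,0,30],0,0]
    - [[0,0,20],0,0]
    - [[0,0,0],0,0]
    - [[0,0,0],0,0]

```text
t: 7.5
tool_pos: [0.6757, 0.152, 0.1497]
eef_rot: [-3.124, -0.002, 1.442]
force: [0.9, 0.8, -1.9]
gripper_width: 0.0399
```

```bash
python3 go.py .6736 .1565 .0855 82.5
```

```text
t 7.5 pos [0.6757 0.152  0.1497] rpy [-1.79e+02 -1.00e-01  8.26e+01] F [ 0.9  0.8 -1.9] w 0.0399
shift [ 4.  -1.6 64.2] turn 0.1
```

Request:
arm_command:
  increments:
    - [[4,-2,0],0,0]
    - [[0,0,15],0,0]
    - [[0,0,15],0,0]
    - [[0,0,0],0,0]
    - [[0,0,0],0,0]

```text
t: 8.12
tool_pos: [0.6748, 0.157, 0.1198]
eef_rot: [-3.128, -0.003, 1.443]
force: [-0.1, -0.7, -1.8]
gripper_width: 0.0399
```

```bash
python3 go.py .6736 .1565 .0855 82.5
```

```text
t 8.12 pos [0.6748 0.157  0.1198] rpy [-179.2   -0.2   82.7] F [-0.1 -0.7 -1.8] w 0.0399
shift [-0.8 -0.6 34.3] turn 0.2
```

Request:
arm_command:
  increments:
    - [[0,-0.5,12],0,0]
    - [[0,0,12],0,0]
    - [[0,0,6],0,0]
    - [[0,0,2],0,0]
    - [[0,0,1],0,0]
    - [[0,0,1],0,0]
    - [[0,0,0],0,0]

```text
t: 9.0
tool_pos: [0.6742, 0.1572, 0.084]
eef_rot: [-3.129, -0.003, 1.443]
force: [-1.1, -0.1, -1.8]
gripper_width: 0.04
```

```bash
python3 go.py .6736 .1565 .0855 82.5
```

```text
t 9.0 pos [0.6742 0.1572 0.084 ] rpy [-179.3   -0.2   82.7] F [-1.1 -0.1 -1.8] w 0.04
shift [-0.7 -0.5 -1.5] turn 0.2
```

Request:
arm_command:
  increments:
    - [[0,0,1.5],0,0]
    - [[0,0,0],0,0]

```text
t: 9.25
tool_pos: [0.6745, 0.1572, 0.0829]
eef_rot: [-3.129, -0.003, 1.443]
force: [-0.4, -0.6, -2.2]
gripper_width: 0.0396
```

Request:
arm_command:
  increments:
    - [[0,0,1.5],0,0]
    - [[0,0,0],0,0]

```text
t: 9.5
tool_pos: [0.6745, 0.1572, 0.0813]
eef_rot: [-3.129, -0.003, 1.443]
force: [0.3, -0.8, -1.1]
gripper_width: 0.0396
```

Request:
arm_command:
  increments:
    - [[0,0,1.5],0,0]
    - [[0,0,0],0,0]
    - [[0,0,0],0,0]

```text
t: 9.88
tool_pos: [0.6746, 0.1572, 0.0798]
eef_rot: [-3.13, -0.003, 1.443]
force: [-0.3, 0.8, -1.1]
gripper_width: 0.0397
```

```bash
python3 go.py .6736 .1565 .0855 82.5;  python3 - <<'E'
from h import *
b,cb=snap('scene','s2.png')
cv2.imwrite('pics/s2c.png',cv2.resize(b[200:310,330:460,::-1],None,fx=5,fy=5,interpolation=cv2.INTER_CUBIC))
E
```

```text
t 9.88 pos [0.6746 0.1572 0.0798] rpy [-179.3   -0.2   82.7] F [-0.3  0.8 -1.1] w 0.0397
shift [-0.8 -0.9 -5.6] turn 0.2
```

View pics/s2c.png

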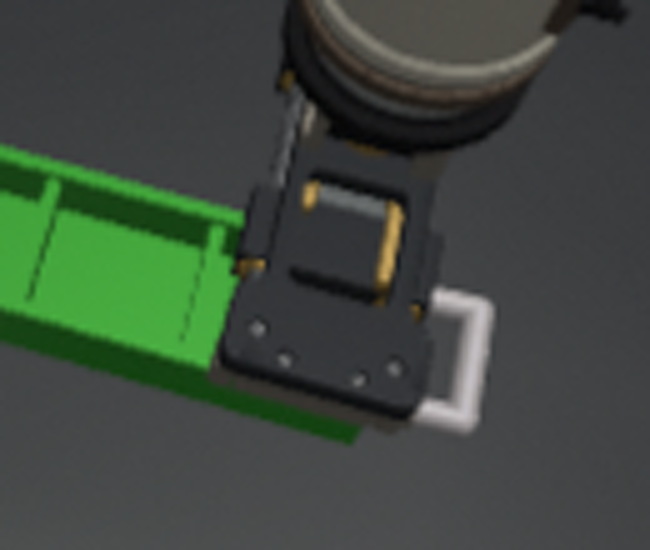

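Request:
arm_command:
  increments:
    - [[0,0,1.5],0,0]
    - [[0,0,0],0,0]

```text
t: 10.18
tool_pos: [0.6748, 0.1573, 0.0799]
eef_rot: [-3.13, -0.003, 1.443]
force: [0.8, -0.2, -1.7]
gripper_width: 0.0398
```

Request:
arm_command:
  increments:
    - [[0,0,1.5],0,0]
    - [[0,0,0],0,0]

```text
t: 10.42
tool_pos: [0.6752, 0.1573, 0.0797]
eef_rot: [-3.131, -0.003, 1.443]
force: [-0.1, -0.4, -2.2]
gripper_width: 0.0397
```

Run:
```python
from h import *
a,ci=snap('wrist','w2.png')
import numpy as np
for i in range(8):
    s=robot.observe(); print(s['t'],s['force'].round(2),s['tool_pos'].round(4))
    if i<3: snapshot('top')
```

```text
10.475 [-0.8 -0.1  1.1] [0.6752 0.1573 0.0796]
10.525 [ 0.26 -0.08  0.84] [0.6751 0.1573 0.0796]
10.575 [-0.45 -0.4   0.5 ] [0.6752 0.1573 0.0796]
10.625 [ 0.27 -0.63 -0.01] [0.6752 0.1573 0.0796]
10.625 [ 0.27 -0.63 -0.01] [0.6752 0.1573 0.0796]
10.625 [ 0.27 -0.63 -0.01] [0.6752 0.1573 0.0796]
10.625 [ 0.27 -0.63 -0.01] [0.6752 0.1573 0.0796]
10.625 [ 0.27 -0.63 -0.01] [0.6752 0.1573 0.0796]
```

View pics/w2.png

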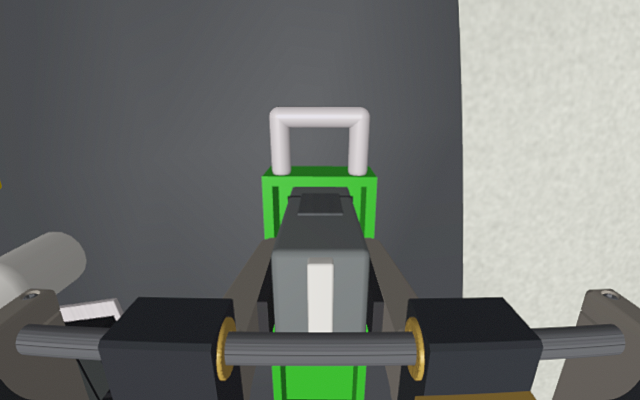

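Request:
arm_command:
  increments:
    - [[0,0,3],0,0]
    - [[0,0,0],0,0]

```text
t: 10.88
tool_pos: [0.6755, 0.1574, 0.0799]
eef_rot: [-3.131, -0.003, 1.443]
force: [-0.5, -0.2, -2.4]
gripper_width: 0.04
```

Request:
arm_command:
  increments:
    - [[0,0,4],0,0]

```text
t: 11.0
tool_pos: [0.6758, 0.1576, 0.0794]
eef_rot: [-3.131, -0.003, 1.444]
force: [-13.9, -1.0, 30.1]
gripper_width: 0.0398
```

Contact with the floor is confirmed. I'm easing off, releasing and rising.

Request:
arm_command:
  increments:
    - [[0,0,0],0,0]
    - [[0,0,0],0,60]
    - [[0,0,0],0,80]
    - [[0,0,0],0,80]
    - [[0,0,-10],0,80]
    - [[0,0,-30],0,80]
    - [[0,0,-50],0,80]
    - [[0,0,-50],0,80]
    - [[0,0,-10],0,80]
    - [[0,0,0],0,80]

```text
t: 12.25
tool_pos: [0.6769, 0.1567, 0.2334]
eef_rot: [-3.13, -0.003, 1.443]
force: [-0.4, 0.1, 0.1]
gripper_width: 0.0736
```

```bash
python3 go.py .4728 -.088 .21 93.5;  python3 - <<'E'
from h import *
a,ci=snap('wrist','w3.png')
E
```

```text
t 12.25 pos [0.6769 0.1567 0.2334] rpy [-179.3   -0.2   82.7] F [-0.4  0.1  0.1] w 0.0736
shift [-268.7 -171.1   24.5] turn -10.8
```

View pics/w3.png

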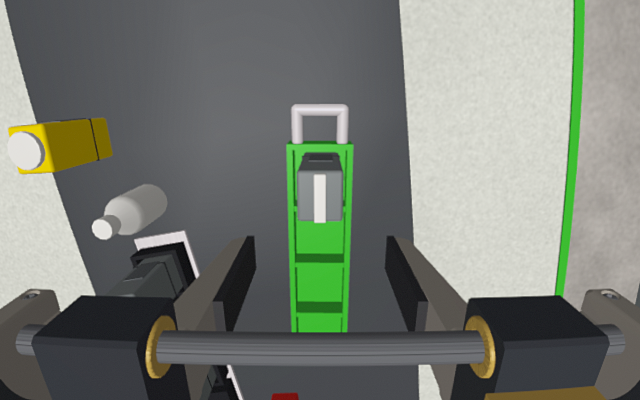

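Pack_d stands in the handle compartment, at (320,190) in the picture. Next is pack_b.

Request:
arm_command:
  increments:
    - [[-20,-13,0],0,80]
    - [[-38,-24,0],0,80]
    - [[-42,-27,0],0,80]
    - [[-42,-27,0],0,80]
    - [[-42,-27,0],0,80]
    - [[-40,-25,0],0,80]
    - [[-28,-17,0],0,80]
    - [[-15,-10,0],0,80]
    - [[0,0,0],-5.4,80]
    - [[0,0,0],-5.4,80]
    - [[0,0,0],0,80]
    - [[0,0,0],0,80]

```text
t: 13.8
tool_pos: [0.4545, -0.0902, 0.2091]
eef_rot: [-3.09, -0.02, 1.634]
force: [-0.8, -0.8, 0.2]
gripper_width: 0.0735
```

```bash
python3 go.py .4728 -.087 .072 93.5
```

```text
t 13.8 pos [ 0.4545 -0.0902  0.2091] rpy [-177.    -1.1   93.6] F [-0.8 -0.8  0.2] w 0.0735
shift [ -0.6  25.5 136. ] turn 0.1
```

Request:
arm_command:
  increments:
    - [[0,10,5],0,80]
    - [[0,10,5],0,80]
    - [[0,5,5],0,80]
    - [[0,0,10],0,80]
    - [[0,0,15],0,80]
    - [[0,0,15],0,80]
    - [[0,0,5],0,80]
    - [[0,0,0],0,80]

```text
t: 14.8
tool_pos: [0.4767, -0.0866, 0.1415]
eef_rot: [-3.086, -0.021, 1.632]
force: [0.3, 0.3, -0.8]
gripper_width: 0.0736
```

```bash
python3 go.py .4728 -.087 .072 93.5
```

```text
t 14.8 pos [ 0.4767 -0.0866  0.1415] rpy [-176.8   -1.2   93.5] F [ 0.3  0.3 -0.8] w 0.0736
shift [-1.6 -0.1 69.6] turn 0.0
```

Request:
arm_command:
  increments:
    - [[-1,0,25],0,80]
    - [[0,0,25],0,80]
    - [[0,0,15],0,80]
    - [[0,0,4],0,80]
    - [[0,0,0],0,80]

```text
t: 15.42
tool_pos: [0.4756, -0.0878, 0.0739]
eef_rot: [-3.093, -0.018, 1.632]
force: [-0.0, 1.0, -0.5]
gripper_width: 0.0738
```

```bash
python3 go.py .4728 -.087 .072 93.5
```

```text
t 15.43 pos [ 0.4756 -0.0878  0.0739] rpy [-177.2   -1.    93.5] F [-0.   1.  -0.5] w 0.0738
shift [ 0.9 -2.7  2. ] turn 0.0
```

Request:
arm_command:
  increments:
    - [[0,0,-30],0,80]
    - [[0,0,-30],0,80]
    - [[0,0,0],0,80]
    - [[0,0,30],0,80]
    - [[0,0,25],0,80]
    - [[0,0,0],0,80]
    - [[0,0,-30],0,80]
    - [[0,0,-30],0,80]
    - [[0,0,0],0,80]
    - [[0,0,30],0,80]
    - [[0,0,25],0,80]
    - [[0,0,0],0,80]

```text
t: 16.92
tool_pos: [0.4776, -0.0885, 0.086]
eef_rot: [-3.097, -0.015, 1.633]
force: [0.0, -0.5, 0.2]
gripper_width: 0.0733
```

```bash
python3 go.py .4728 -.087 .072 93.5
```

```text
t 16.93 pos [ 0.4776 -0.0885  0.086 ] rpy [-177.5   -0.9   93.5] F [ 0.  -0.5  0.2] w 0.0733
shift [ 1.6 -4.  14.2] turn 0.0
```

Request:
arm_command:
  increments:
    - [[1.5,-4,10],0,80]
    - [[0,0,4],0,80]
    - [[0,0,0],0,80]
    - [[0,0,0],0,0]
    - [[0,0,0],0,0]
    - [[0,0,0],0,0]
    - [[0,0,0],0,0]
    - [[0,0,0],0,0]
    - [[0,0,0],0,0]

```text
t: 18.05
tool_pos: [0.4744, -0.0878, 0.0737]
eef_rot: [-3.101, -0.013, 1.633]
force: [-0.1, -0.5, -0.3]
gripper_width: 0.0399
```

```bash
python3 go.py .4728 -.087 .072 93.5
```

```text
t 18.05 pos [ 0.4744 -0.0878  0.0737] rpy [-177.7   -0.8   93.5] F [-0.1 -0.5 -0.3] w 0.0399
shift [ 0.8 -1.5  1.8] turn 0.0
```

Gripped at 40 mm. I'm lifting slowly and will then make a slower transfer.

Request:
arm_command:
  increments:
    - [[0,0,-15],0,0]
    - [[0,0,-25],0,0]
    - [[0,0,-30],0,0]
    - [[0,0,-30],0,0]
    - [[0,0,-30],0,0]
    - [[0,0,-15],0,0]
    - [[0,0,0],0,0]

```text
t: 18.92
tool_pos: [0.4797, -0.0889, 0.2263]
eef_rot: [-3.101, -0.014, 1.633]
force: [0.0, -0.5, -2.6]
gripper_width: 0.0401
```

```bash
python3 go.py .6645 .087 .22 82.5
```

```text
t 18.93 pos [ 0.4797 -0.0889  0.2263] rpy [-177.7   -0.8   93.5] F [ 0.  -0.5 -2.6] w 0.0401
shift [164.  195.6   0.6] turn 11.0
```

Request:
arm_command:
  increments:
    - [[12,14,0],0,0]
    - [[17,20,0],0,0]
    - [[17,20,0],0,0]
    - [[17,20,0],0,0]
    - [[17,20,0],0,0]
    - [[17,20,0],0,0]
    - [[17,20,0],0,0]
    - [[17,20,0],0,0]
    - [[14,17,0],0,0]
    - [[10,13,0],0,0]
    - [[5,6,0],0,0]
    - [[0,0,0],0,0]

```text
t: 20.42
tool_pos: [0.6602, 0.102, 0.1958]
eef_rot: [-3.069, -0.024, 1.635]
force: [-0.2, -0.1, -1.5]
gripper_width: 0.0399
```

```bash
python3 go.py .6645 .087 .15 82.5
```

```text
t 20.43 pos [0.6602 0.102  0.1958] rpy [-175.9   -1.4   93.7] F [-0.2 -0.1 -1.5] w 0.0399
shift [-16.3   6.6  45.1] turn 11.2
```

Request:
arm_command:
  increments:
    - [[0,-20,0],0,0]
    - [[0,-20,0],0,0]
    - [[0,-20,0],0,0]
    - [[0,0,0],0,0]

```text
t: 20.92
tool_pos: [0.5971, 0.0972, 0.1982]
eef_rot: [-3.066, -0.024, 1.634]
force: [0.5, 0.3, -1.9]
gripper_width: 0.0397
```

Request:
arm_command:
  increments:
    - [[0,60,0],0,0]
    - [[0,0,0],0,0]

```text
t: 21.18
tool_pos: [0.6549, 0.1007, 0.1877]
eef_rot: [-3.056, -0.025, 1.632]
force: [0.4, -0.8, -2.3]
gripper_width: 0.0402
```

Request:
arm_command:
  increments:
    - [[0,0,0],5.6,0]
    - [[0,0,0],5.6,0]
    - [[0,0,0],0,0]

```text
t: 21.55
tool_pos: [0.6554, 0.1001, 0.1872]
eef_rot: [-3.052, -0.007, 1.432]
force: [-0.5, 0.5, -1.2]
gripper_width: 0.0403
```

Request:
arm_command:
  increments:
    - [[-16,0,0],0,0]
    - [[0,0,0],0,0]

```text
t: 21.8
tool_pos: [0.6531, 0.0829, 0.1877]
eef_rot: [-3.053, -0.007, 1.434]
force: [0.4, -0.3, -1.9]
gripper_width: 0.0397
```

Request:
arm_command:
  increments:
    - [[0,0,50],0,0]
    - [[0,0,0],0,0]

```text
t: 22.05
tool_pos: [0.649, 0.0831, 0.1382]
eef_rot: [-3.055, -0.008, 1.434]
force: [-0.5, 0.4, -2.2]
gripper_width: 0.0401
```

Request:
arm_command:
  increments:
    - [[0,0,-60],0,0]
    - [[0,0,0],0,0]

```text
t: 22.3
tool_pos: [0.6558, 0.0817, 0.2037]
eef_rot: [-3.059, -0.008, 1.435]
force: [0.3, -1.3, -1.8]
gripper_width: 0.0397
```

Request:
arm_command:
  increments:
    - [[0,-20,0],0,0]
    - [[0,0,0],0,0]
    - [[0,0,0],0,0]

```text
t: 22.68
tool_pos: [0.6374, 0.0842, 0.2089]
eef_rot: [-3.064, -0.009, 1.436]
force: [0.9, 0.2, -1.1]
gripper_width: 0.04
```

```bash
python3 -c "
from station import robot
s=robot.observe(); print(s['joint_pos'].round(4),s['joint_torque'].round(1))"; python3 go.py .6645 .087 .15 82.5
```

```text
[-0.0632  0.4045  1.3455  0.0145  1.4679  0.0697] [  0.1 -49.4 -33.    0.1   0.3  -0. ]
t 22.68 pos [0.6374 0.0842 0.2089] rpy [-175.6   -0.5   82.2] F [ 0.9  0.2 -1.1] w 0.04
shift [ 5.9 30.9 56.8] turn -0.3
```

Request:
arm_command:
  increments:
    - [[3,30,0],-0.3,0]
    - [[0,0,0],0,0]
    - [[3,4,50],0,0]
    - [[0,0,0],0,0]
    - [[0,0,0],0,0]

```text
t: 23.3
tool_pos: [0.6697, 0.0863, 0.1573]
eef_rot: [-3.065, -0.009, 1.441]
force: [0.4, 0.3, -1.3]
gripper_width: 0.0397
```

```bash
python3 go.py .6645 .087 .067 82.5
```

```text
t 23.3 pos [0.6697 0.0863 0.1573] rpy [-175.6   -0.5   82.6] F [ 0.4  0.3 -1.3] w 0.0397
shift [-0.8  1.7 90.5] turn 0.1
```

Request:
arm_command:
  increments:
    - [[0,4,20],0,0]
    - [[0,0,25],0,0]
    - [[0,0,25],0,0]
    - [[0,0,8],0,0]
    - [[0,0,0],0,0]
    - [[0,0,0],0,0]

```text
t: 24.05
tool_pos: [0.6722, 0.0866, 0.0823]
eef_rot: [-3.076, -0.01, 1.441]
force: [-0.1, 0.6, -1.9]
gripper_width: 0.04
```

```bash
python3 go.py .667 .087 .067 82.5
```

```text
t 24.05 pos [0.6722 0.0866 0.0823] rpy [-176.3   -0.6   82.5] F [-0.1  0.6 -1.9] w 0.04
shift [-0.4 -4.2 15.6] turn 0.0
```

Request:
arm_command:
  increments:
    - [[0,-3.5,3],0,0]
    - [[0,0,4],0,0]
    - [[0,0,3],0,0]
    - [[0,0,2],0,0]
    - [[0,0,2],0,0]

```text
t: 24.68
tool_pos: [0.6691, 0.0873, 0.0701]
eef_rot: [-3.08, -0.01, 1.441]
force: [0.2, 0.5, -1.2]
gripper_width: 0.0401
```

Request:
arm_command:
  increments:
    - [[0,0,2],0,0]

```text
t: 24.8
tool_pos: [0.669, 0.0873, 0.0679]
eef_rot: [-3.08, -0.01, 1.441]
force: [-0.3, 0.0, -1.7]
gripper_width: 0.0404
```

Request:
arm_command:
  increments:
    - [[0,0,2],0,0]

```text
t: 24.92
tool_pos: [0.6688, 0.0874, 0.0658]
eef_rot: [-3.08, -0.01, 1.441]
force: [0.5, -0.8, -2.6]
gripper_width: 0.0397
```

Request:
arm_command:
  increments:
    - [[0,0,2],0,0]

```text
t: 25.05
tool_pos: [0.6688, 0.0874, 0.064]
eef_rot: [-3.08, -0.01, 1.441]
force: [-3.6, -0.8, 9.3]
gripper_width: 0.04
```

Contact came at 0.0645, the same 5 mm below expected as with d, so the cradles probably stand on the white base plate. Releasing and rising.

Request:
arm_command:
  increments:
    - [[0,0,0],0,0]
    - [[0,0,0],0,55]
    - [[0,0,0],0,80]
    - [[0,0,0],0,80]
    - [[0,0,-15],0,80]
    - [[0,0,-50],0,80]
    - [[0,0,-50],0,80]
    - [[0,0,-45],0,80]
    - [[0,0,0],0,80]

```text
t: 26.18
tool_pos: [0.6798, 0.0843, 0.2344]
eef_rot: [-3.086, -0.011, 1.441]
force: [0.5, -0.2, 0.1]
gripper_width: 0.0735
```

```bash
python3 go.py .4679 -.014 .21 93.5;  python3 - <<'E'
from h import *
a,ci=snap('wrist','w4.png')
E
```

```text
t 26.18 pos [0.6798 0.0843 0.2344] rpy [-176.8   -0.6   82.5] F [ 0.5 -0.2  0.1] w 0.0735
shift [-125.2 -195.7   33.9] turn -11.0
```

View pics/w4.png

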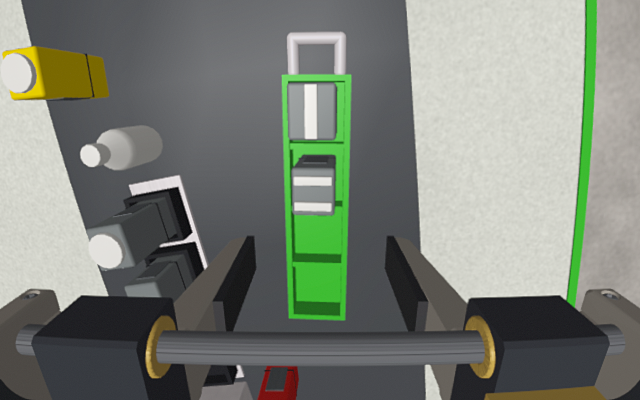

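Packs d (312,110) and b (314,190) both stand in their compartments. I'm heading for pack_a with stepped moves, to keep tilt from building up.

Request:
arm_command:
  increments:
    - [[-30,-47,0],0,80]
    - [[0,0,0],0,80]
    - [[-30,-47,0],0,80]
    - [[0,0,0],0,80]
    - [[-30,-47,0],0,80]
    - [[0,0,0],0,80]
    - [[-30,-47,0],0,80]
    - [[0,0,0],0,80]
    - [[0,0,0],-5.5,80]
    - [[0,0,0],-5.5,80]
    - [[0,0,0],0,80]

```text
t: 27.6
tool_pos: [0.4769, -0.0105, 0.2317]
eef_rot: [-3.069, -0.027, 1.639]
force: [0.8, 0.1, 0.1]
gripper_width: 0.0734
```

```bash
python3 go.py .4679 -.014 .15 93.5
```

```text
t 27.6 pos [ 0.4769 -0.0105  0.2317] rpy [-175.8   -1.6   93.9] F [0.8 0.1 0.1] w 0.0734
shift [-5.1 -3.3 82. ] turn 0.4
```

Request:
arm_command:
  increments:
    - [[-5,-3,-50],0.4,80]
    - [[0,0,-50],0,80]
    - [[0,0,-50],0,80]
    - [[0,0,0],0,80]
    - [[0,0,50],0,80]
    - [[0,0,50],0,80]
    - [[0,0,50],0,80]
    - [[0,0,0],0,80]

```text
t: 28.6
tool_pos: [0.4842, -0.0142, 0.2341]
eef_rot: [-3.079, -0.025, 1.621]
force: [-0.7, 0.6, 0.1]
gripper_width: 0.0736
```

```bash
python3 go.py .4679 -.014 .15 93.5
```

```text
t 28.6 pos [ 0.4842 -0.0142  0.2341] rpy [-176.4   -1.4   92.9] F [-0.7  0.6  0.1] w 0.0736
shift [ -1.1 -11.   85. ] turn -0.6
```

Request:
arm_command:
  increments:
    - [[0,0,-60],-0.6,80]
    - [[0,0,-60],0,80]
    - [[0,0,-60],0,80]
    - [[0,0,60],0,80]
    - [[0,0,60],0,80]
    - [[0,0,60],0,80]
    - [[0,0,-60],0,80]
    - [[0,0,-60],0,80]
    - [[0,0,-60],0,80]
    - [[0,0,60],0,80]
    - [[0,0,60],0,80]
    - [[0,0,60],0,80]

```text
t: 30.1
tool_pos: [0.4918, -0.0129, 0.2544]
eef_rot: [-3.102, -0.019, 1.624]
force: [1.1, -0.6, -1.1]
gripper_width: 0.0734
```

Request:
arm_command:
  increments:
    - [[0,0,0],0,80]
    - [[0,-10,5],0,80]
    - [[0,-5,15],0,80]
    - [[0,0,10],0,80]
    - [[0,0,0],0,80]
    - [[0,0,0],0,80]

```text
t: 30.85
tool_pos: [0.4788, -0.0141, 0.2317]
eef_rot: [-3.112, -0.016, 1.623]
force: [0.1, -0.0, 0.5]
gripper_width: 0.0736
```

```bash
python3 go.py .4679 -.014 .15 93.5
```

```text
t 30.85 pos [ 0.4788 -0.0141  0.2317] rpy [-178.3   -0.9   93. ] F [ 0.1 -0.   0.5] w 0.0736
shift [-0.6 -8.5 82. ] turn -0.5
```

Request:
arm_command:
  increments:
    - [[0,-8,20],-0.5,80]
    - [[0,0,40],0,80]
    - [[0,0,40],0,80]
    - [[0,0,40],0,80]
    - [[0,0,15],0,80]
    - [[0,0,0],0,80]
    - [[0,0,0],0,80]

```text
t: 31.72
tool_pos: [0.4717, -0.0139, 0.0787]
eef_rot: [-3.123, -0.013, 1.633]
force: [-0.2, 0.1, 0.0]
gripper_width: 0.0733
```

```bash
python3 go.py .4679 -.014 .070 93.5
```

```text
t 31.73 pos [ 0.4717 -0.0139  0.0787] rpy [-178.9   -0.7   93.5] F [-0.2  0.1  0. ] w 0.0733
shift [ 0.  -3.6  8.7] turn 0.0
```

Tilt is down to 1.1°. Gripping pack_a and lifting.

Request:
arm_command:
  increments:
    - [[0,-3.5,8],0,80]
    - [[0,0,0],0,80]
    - [[0,0,0],0,0]
    - [[0,0,0],0,0]
    - [[0,0,0],0,0]
    - [[0,0,0],0,0]
    - [[0,0,0],0,0]
    - [[0,0,0],0,0]

```text
t: 32.72
tool_pos: [0.4701, -0.0147, 0.0734]
eef_rot: [-3.128, -0.01, 1.633]
force: [-0.7, 0.1, 0.5]
gripper_width: 0.04
```

Request:
arm_command:
  increments:
    - [[0,0,-15],0,0]
    - [[0,0,-40],0,0]
    - [[0,0,-50],0,0]
    - [[0,0,-40],0,0]
    - [[0,0,-10],0,0]
    - [[0,0,0],0,0]

```text
t: 33.48
tool_pos: [0.4708, -0.0157, 0.2337]
eef_rot: [-3.126, -0.012, 1.633]
force: [-0.6, -0.4, -2.8]
gripper_width: 0.0398
```

```bash
python3 go.py .6553 .0177 .22 82.5
```

```text
t 33.48 pos [ 0.4708 -0.0157  0.2337] rpy [-179.1   -0.7   93.5] F [-0.6 -0.4 -2.8] w 0.0398
shift [ 21.7 186.4  11. ] turn 11.0
```

Request:
arm_command:
  increments:
    - [[2,25,0],0,0]
    - [[5,42,-3],0,0]
    - [[5,42,-3],0,0]
    - [[5,42,-3],0,0]
    - [[3,25,-3],0,0]
    - [[1,10,0],0,0]
    - [[0,0,0],5.5,0]
    - [[0,0,0],5.5,0]
    - [[0,0,0],0,0]

```text
t: 34.6
tool_pos: [0.6503, 0.0189, 0.2191]
eef_rot: [-3.089, -0.009, 1.435]
force: [0.9, 0.0, -2.7]
gripper_width: 0.04
```

```bash
python3 go.py .6553 .0177 .15 82.5
```

```text
t 34.6 pos [0.6503 0.0189 0.2191] rpy [-177.    -0.5   82.2] F [ 0.9  0.  -2.7] w 0.04
shift [-1.1  8.7 68.7] turn -0.3
```

Request:
arm_command:
  increments:
    - [[-1,13,10],-0.3,0]
    - [[0,0,35],0,0]
    - [[0,0,40],0,0]
    - [[0,0,30],0,0]
    - [[0,0,10],0,0]
    - [[0,0,0],0,0]

```text
t: 35.35
tool_pos: [0.6532, 0.0176, 0.0878]
eef_rot: [-3.084, -0.01, 1.45]
force: [0.4, -0.2, -2.4]
gripper_width: 0.0396
```

```bash
python3 go.py .6575 .0177 .067 82.5
```

```text
t 35.35 pos [0.6532 0.0176 0.0878] rpy [-176.7   -0.6   83.1] F [ 0.4 -0.2 -2.4] w 0.0396
shift [ 0.4  5.4 20.5] turn 0.6
```

Request:
arm_command:
  increments:
    - [[0,5,6],0.6,0]
    - [[0,0,6],0,0]
    - [[0,0,4],0,0]
    - [[0,0,2],0,0]
    - [[0,0,1],0,0]

```text
t: 35.98
tool_pos: [0.6603, 0.0168, 0.0715]
eef_rot: [-3.091, -0.009, 1.439]
force: [0.2, -0.2, -1.4]
gripper_width: 0.0398
```

Request:
arm_command:
  increments:
    - [[0,0,2],0,0]

```text
t: 36.1
tool_pos: [0.6604, 0.0168, 0.0697]
eef_rot: [-3.091, -0.009, 1.439]
force: [0.1, 0.4, -2.1]
gripper_width: 0.0399
```

Request:
arm_command:
  increments:
    - [[0,0,2],0,0]

```text
t: 36.22
tool_pos: [0.6602, 0.0169, 0.0676]
eef_rot: [-3.091, -0.009, 1.439]
force: [0.5, 0.1, -2.9]
gripper_width: 0.0397
```

Request:
arm_command:
  increments:
    - [[0,-2,2],0,0]

```text
t: 36.35
tool_pos: [0.6582, 0.0172, 0.0656]
eef_rot: [-3.092, -0.009, 1.439]
force: [-0.0, 1.2, -0.9]
gripper_width: 0.0401
```

Request:
arm_command:
  increments:
    - [[0,0,2],0,0]

```text
t: 36.48
tool_pos: [0.6579, 0.0172, 0.064]
eef_rot: [-3.091, -0.009, 1.44]
force: [-4.4, -1.0, 9.3]
gripper_width: 0.0397
```

Request:
arm_command:
  increments:
    - [[0,0,2],0,0]

```text
t: 36.6
tool_pos: [0.6579, 0.0172, 0.064]
eef_rot: [-3.091, -0.009, 1.44]
force: [-6.6, 0.6, 14.2]
gripper_width: 0.0394
```

Contact at 0.064, as predicted. Releasing and rising, then fast vertical reversals to remove the tilt.

Request:
arm_command:
  increments:
    - [[0,0,0],0,0]
    - [[0,0,0],0,55]
    - [[0,0,0],0,80]
    - [[0,0,0],0,80]
    - [[0,0,-15],0,80]
    - [[0,0,-50],0,80]
    - [[0,0,-50],0,80]
    - [[0,0,-45],0,80]
    - [[0,0,0],0,80]

```text
t: 37.72
tool_pos: [0.6672, 0.0145, 0.2341]
eef_rot: [-3.097, -0.009, 1.44]
force: [-0.6, 0.3, -0.4]
gripper_width: 0.0732
```

```bash
python3 go.py .4644 .0605 .23 93.5
```

```text
t 37.73 pos [0.6672 0.0145 0.2341] rpy [-177.4   -0.5   82.5] F [-0.6  0.3 -0.4] w 0.0732
shift [  19.  -206.6   13.5] turn -11.0
```

Request:
arm_command:
  increments:
    - [[2,-25,0],0,80]
    - [[5,-45,0],0,80]
    - [[5,-50,0],0,80]
    - [[4,-45,0],0,80]
    - [[2,-25,0],0,80]
    - [[1,-10,0],0,80]
    - [[0,0,0],-5.5,80]
    - [[0,0,0],-5.5,80]
    - [[0,0,0],0,80]

```text
t: 38.85
tool_pos: [0.4647, 0.0604, 0.2413]
eef_rot: [-3.098, -0.017, 1.635]
force: [-0.4, -0.6, -1.0]
gripper_width: 0.0735
```

Request:
arm_command:
  increments:
    - [[0,0,-60],0,80]
    - [[0,0,-60],0,80]
    - [[0,0,-60],0,80]
    - [[0,0,60],0,80]
    - [[0,0,60],0,80]
    - [[0,0,60],0,80]
    - [[0,0,-60],0,80]
    - [[0,0,-60],0,80]
    - [[0,0,-60],0,80]
    - [[0,0,60],0,80]
    - [[0,0,60],0,80]
    - [[0,0,40],0,80]

```text
t: 40.35
tool_pos: [0.457, 0.06, 0.2474]
eef_rot: [-3.069, -0.021, 1.607]
force: [0.6, -0.5, 0.3]
gripper_width: 0.0732
```

```bash
python3 go.py .4644 .0605 .21 93.5
```

```text
t 40.35 pos [0.457  0.06   0.2474] rpy [-175.9   -1.2   92.1] F [ 0.6 -0.5  0.3] w 0.0732
shift [-0.5 10.1 36.8] turn -1.4
```

Request:
arm_command:
  increments:
    - [[0,0,0],0,80]
    - [[0,0,-40],-1.4,80]
    - [[0,0,-40],0,80]
    - [[0,0,0],0,80]
    - [[0,0,40],0,80]
    - [[0,0,40],0,80]
    - [[0,0,0],0,80]
    - [[0,0,0],0,80]

```text
t: 41.35
tool_pos: [0.4609, 0.0589, 0.2552]
eef_rot: [-3.077, -0.021, 1.623]
force: [0.2, 0.2, 1.0]
gripper_width: 0.0732
```

```bash
python3 go.py .4644 .0605 .21 93.5
```

```text
t 41.35 pos [0.4609 0.0589 0.2552] rpy [-176.3   -1.2   93. ] F [0.2 0.2 1. ] w 0.0732
shift [ 0.4  6.5 44.9] turn -0.5
```

Request:
arm_command:
  increments:
    - [[0,0,-40],0,80]
    - [[0,0,-40],0,80]
    - [[0,0,0],0,80]
    - [[0,0,40],0,80]
    - [[0,0,40],0,80]
    - [[0,0,0],0,80]
    - [[0,0,-40],0,80]
    - [[0,0,-40],0,80]
    - [[0,0,0],0,80]
    - [[0,0,40],0,80]
    - [[0,0,40],0,80]
    - [[0,0,0],0,80]

```text
t: 42.85
tool_pos: [0.4673, 0.0579, 0.2717]
eef_rot: [-3.098, -0.017, 1.622]
force: [0.0, -0.4, 0.2]
gripper_width: 0.0735
```

Request:
arm_command:
  increments:
    - [[0,0,-40],0,80]
    - [[0,0,-40],0,80]
    - [[0,0,0],0,80]
    - [[0,0,40],0,80]
    - [[0,0,40],0,80]
    - [[0,0,0],0,80]
    - [[0,0,-40],0,80]
    - [[0,0,-40],0,80]
    - [[0,0,0],0,80]
    - [[0,0,40],0,80]
    - [[0,0,40],0,80]
    - [[0,0,0],0,80]

```text
t: 44.35
tool_pos: [0.4717, 0.0572, 0.2884]
eef_rot: [-3.115, -0.014, 1.622]
force: [-0.2, 0.1, -0.2]
gripper_width: 0.0738
```

```bash
python3 go.py .4644 .0605 .15 93.5
```

```text
t 44.35 pos [0.4717 0.0572 0.2884] rpy [-178.5   -0.8   92.9] F [-0.2  0.1 -0.2] w 0.0738
shift [  1.8  -3.5 138.6] turn -0.6
```

Request:
arm_command:
  increments:
    - [[2,-4,20],-0.6,80]
    - [[0,0,40],0,80]
    - [[0,0,40],0,80]
    - [[0,0,30],0,80]
    - [[0,0,0],0,80]
    - [[0,0,0],0,80]

```text
t: 45.1
tool_pos: [0.4722, 0.0595, 0.1687]
eef_rot: [-3.133, -0.011, 1.633]
force: [0.1, 0.0, -0.4]
gripper_width: 0.0733
```

```bash
python3 go.py .4644 .0605 .085 93.5
```

```text
t 45.1 pos [0.4722 0.0595 0.1687] rpy [-179.5   -0.6   93.5] F [ 0.1  0.  -0.4] w 0.0733
shift [ 0.6 -7.  83.8] turn 0.0
```

Request:
arm_command:
  increments:
    - [[0,-7,5],0,80]
    - [[0,0,25],0,80]
    - [[0,0,30],0,80]
    - [[0,0,18],0,80]
    - [[0,0,6],0,80]
    - [[0,0,0],0,80]
    - [[0,0,0],0,80]

```text
t: 45.98
tool_pos: [0.4702, 0.0589, 0.0919]
eef_rot: [3.134, -0.007, 1.633]
force: [-0.4, 0.2, 0.3]
gripper_width: 0.0731
```

```bash
python3 go.py .4644 .0605 .085 93.5
```

```text
t 45.98 pos [0.4702 0.0589 0.0919] rpy [179.6  -0.4  93.6] F [-0.4  0.2  0.3] w 0.0731
shift [ 1.9 -5.7  6.9] turn 0.1
```

Request:
arm_command:
  increments:
    - [[2,-5,5],0,80]
    - [[0,0,0],0,80]
    - [[0,0,0],0,0]
    - [[0,0,0],0,0]
    - [[0,0,0],0,0]
    - [[0,0,0],0,0]
    - [[0,0,0],0,0]
    - [[0,0,0],0,0]

```text
t: 46.98
tool_pos: [0.4654, 0.0606, 0.0881]
eef_rot: [3.133, -0.007, 1.633]
force: [-0.0, -0.3, 0.9]
gripper_width: 0.0404
```

Request:
arm_command:
  increments:
    - [[0,0,-15],0,0]
    - [[0,0,-40],0,0]
    - [[0,0,-50],0,0]
    - [[0,0,-40],0,0]
    - [[0,0,-10],0,0]
    - [[0,0,0],0,0]

```text
t: 47.72
tool_pos: [0.4622, 0.0598, 0.2475]
eef_rot: [3.136, -0.008, 1.633]
force: [-0.1, 0.1, -3.9]
gripper_width: 0.0397
```

```bash
python3 go.py .6460 -.0517 .25 82.5
```

```text
t 47.73 pos [0.4622 0.0598 0.2475] rpy [179.7  -0.4  93.6] F [-0.1  0.1 -3.9] w 0.0397
shift [-122.7  176.5   -2.4] turn 11.1
```

Request:
arm_command:
  increments:
    - [[-14,22,0],0,0]
    - [[-25,36,-3],0,0]
    - [[-25,36,-3],0,0]
    - [[-25,36,-3],0,0]
    - [[-18,26,-3],0,0]
    - [[-10,14,0],0,0]
    - [[-4,6,0],0,0]
    - [[0,0,0],5.5,0]
    - [[0,0,0],5.5,0]
    - [[0,0,0],0,0]
    - [[0,0,0],0,0]

```text
t: 49.1
tool_pos: [0.6397, -0.0498, 0.2311]
eef_rot: [-3.106, -0.014, 1.439]
force: [-0.6, -1.5, -3.8]
gripper_width: 0.0401
```

```bash
python3 go.py .6460 -.0517 .15 82.5
```

```text
t 49.1 pos [ 0.6397 -0.0498  0.2311] rpy [-177.9   -0.8   82.4] F [-0.6 -1.5 -3.8] w 0.0401
shift [-2.2  9.4 80.8] turn -0.1
```

Request:
arm_command:
  increments:
    - [[-2,12,10],0,0]
    - [[0,0,35],0,0]
    - [[0,0,40],0,0]
    - [[0,0,30],0,0]
    - [[0,0,10],0,0]
    - [[0,0,0],0,0]

```text
t: 49.85
tool_pos: [0.65, -0.0519, 0.0998]
eef_rot: [-3.108, -0.014, 1.443]
force: [0.0, -0.1, -2.3]
gripper_width: 0.0397
```

```bash
python3 go.py .648 -.0517 .079 82.5
```

```text
t 49.85 pos [ 0.65   -0.0519  0.0998] rpy [-178.1   -0.8   82.7] F [ 0.  -0.1 -2.3] w 0.0397
shift [-0.4 -1.3 20.9] turn 0.2
```

Request:
arm_command:
  increments:
    - [[0,-1,8],0,0]
    - [[0,0,6],0,0]
    - [[0,0,3],0,0]
    - [[0,0,2],0,0]

```text
t: 50.35
tool_pos: [0.6512, -0.0521, 0.0837]
eef_rot: [-3.114, -0.013, 1.443]
force: [-0.1, 0.2, -3.3]
gripper_width: 0.0397
```

Request:
arm_command:
  increments:
    - [[0,0,2],0,0]

```text
t: 50.48
tool_pos: [0.6513, -0.0522, 0.0819]
eef_rot: [-3.115, -0.013, 1.443]
force: [0.3, 0.9, -2.9]
gripper_width: 0.0397
```

Request:
arm_command:
  increments:
    - [[0,0,2],0,0]

```text
t: 50.6
tool_pos: [0.6513, -0.0522, 0.0799]
eef_rot: [-3.115, -0.013, 1.443]
force: [0.0, -0.7, -2.5]
gripper_width: 0.0395
```

Request:
arm_command:
  increments:
    - [[0,-2,1.5],0,0]

```text
t: 50.72
tool_pos: [0.6499, -0.052, 0.0788]
eef_rot: [-3.117, -0.013, 1.443]
force: [1.5, -0.4, 0.3]
gripper_width: 0.0398
```

Request:
arm_command:
  increments:
    - [[0,0,2],0,0]

```text
t: 50.85
tool_pos: [0.65, -0.0519, 0.0786]
eef_rot: [-3.117, -0.013, 1.444]
force: [-7.4, 1.2, 13.4]
gripper_width: 0.0402
```

Request:
arm_command:
  increments:
    - [[0,0,2],0,0]

```text
t: 50.98
tool_pos: [0.65, -0.0519, 0.0787]
eef_rot: [-3.117, -0.012, 1.444]
force: [-4.8, 1.4, 9.1]
gripper_width: 0.04
```

Contact at 0.0787, and 0.079 was predicted. Releasing, rising, and moving aside for a top view.

Request:
arm_command:
  increments:
    - [[0,0,0],0,0]
    - [[0,0,0],0,55]
    - [[0,0,0],0,80]
    - [[0,0,0],0,80]
    - [[0,0,-15],0,80]
    - [[0,0,-50],0,80]
    - [[0,0,-50],0,80]
    - [[0,0,-45],0,80]
    - [[-20,-20,0],0,80]
    - [[-40,-30,0],0,80]
    - [[-40,-30,0],0,80]
    - [[-40,-30,0],0,80]

```text
t: 52.48
tool_pos: [0.5278, -0.1815, 0.2552]
eef_rot: [-3.131, -0.009, 1.45]
force: [0.4, -0.9, -0.2]
gripper_width: 0.0737
```

Request:
arm_command:
  increments:
    - [[-30,-30,0],0,80]
    - [[-20,-20,0],0,80]
    - [[0,0,0],0,80]
    - [[0,0,0],0,80]

```text
t: 52.98
tool_pos: [0.4698, -0.2288, 0.2604]
eef_rot: [-3.137, -0.005, 1.445]
force: [-0.3, 0.4, -0.6]
gripper_width: 0.0735
```

Run:
```python
from h import *
b,cb=snap('scene','s3.png'); t,ct=snap('top','t3.png')
A=cv2.resize(b[180:310,240:450,::-1],(800,495),interpolation=cv2.INTER_CUBIC)
cv2.imwrite('pics/s3c.png',A)
cv2.imwrite('pics/t3c.png',cv2.resize(t[115:250,210:450,::-1],None,fx=3.333,fy=3.333,interpolation=cv2.INTER_CUBIC))
```

```text
(no output)
```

View pics/t3c.png

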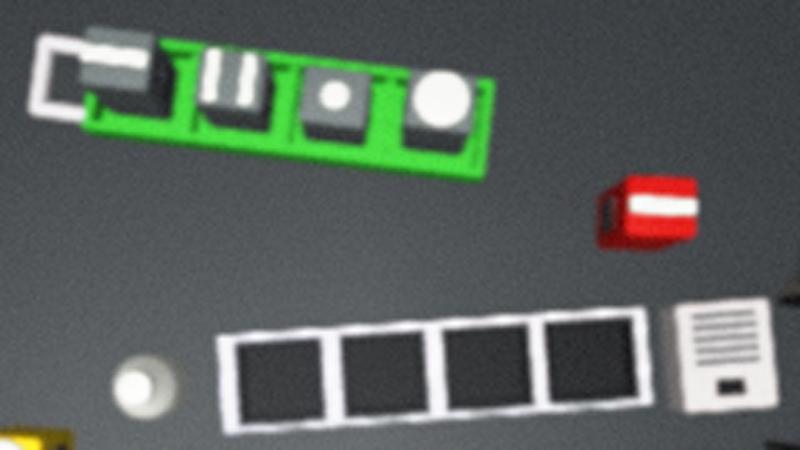

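View pics/s3c.png

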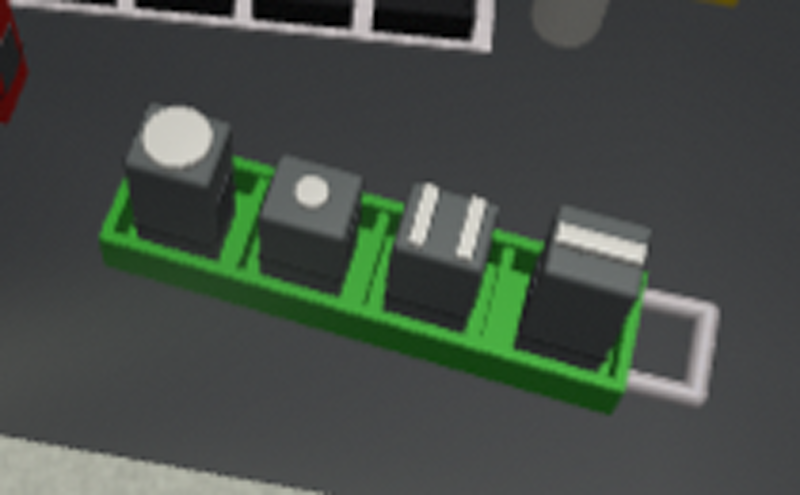

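All four stand upright in order. In the top crop the details are at d (113,55), b (229,78), a (335,95), c (441,99). In the scene crop they are at d (601,242), b (448,221), a (312,191), c (178,137). I'm checking both views numerically.

Run:
```python
from h import *; import pickle
ca,cb=pickle.load(open('ci.pkl','rb'))
f=lambda x,y,z: at(ca,((x+.5)/3.333+209.5,(y+.5)/3.333+114.5),z)[:2]
g=lambda x,y,z: at(cb,((x+.5)/3.8095+239.5,(y+.5)/3.8077+179.5),z)[:2]
th=np.radians(-7.51);Rt=np.array([[np.cos(th),np.sin(th)],[-np.sin(th),np.cos(th)]])
T=np.mean([g(*q,.036) for q in [(645,270),(617,412),(101,240)]],0)
print('scene corners in tray frame',[(Rt@(g(*q,.036)-[.65965,.0509])).round(4) for q in [(640,272),(617,385),(101,238)]])
for n,t,s,z in [('d',(113,55),(601,242),.121),('b',(229,78),(448,221),.1),('a',(335,95),(312,191),.089),('c',(441,99),(178,137),.111)]:
    print(n,[(Rt@(h-[.65965,.0509])).round(4) for h in (f(*t,z),g(*s,z))])
```

```text
scene corners in tray frame [array([-0.034 ,  0.1422]), array([0.0318, 0.1417]), array([ 0.0346, -0.1383])]
d [array([0.0017, 0.1101]), array([0.0009, 0.1108])]
b [array([0.0006, 0.037 ]), array([0.0012, 0.0388])]
a [array([ 0.0003, -0.0334]), array([-0.0001, -0.0313])]
c [array([ 0.0019, -0.1035]), array([ 0.0026, -0.1012])]
```

```bash
python3 -c "
from station import robot
print(robot.close_job())"
```

```text
the job is handed in; nothing more can be done
None
```

I moved all four packs into the green tray and handed the job in at about 53 s of the 93 s allowed. Counted from the handle they stand d, b, a, c, which is their order counted from the supply.

**Position and footing:** the last top and scene views agree. All four stand upright and are within about 3 mm in x and 6 mm in y of their compartment centres (limit 13 mm). Pack_d is the farthest off in y. The packs were let go only after contact with the tray floor was felt. The gripper was clear of everything at hand-in.

**What disagreed or went off:**
- **Floor contact:** the first two packs met the tray floor about 5 to 6 mm lower than planned. The cradles probably stand on the white base plate, so I allowed for it with the last two.
- **Tool tilt:** tilt built up during fast moves, to about 5° at worst while carrying pack_b. I worked some of it out with up-and-down moves, and the packs still settled upright.
- **Contact force:** one check press on pack_d reached about 30 N at the wrist. That is below the limits (wrist 120 N, arm or gripper body 40 N).

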